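Set the plate viewer's iris lever to the large stud and lock it

ROBOT

A 6-joint arm with a two-finger parallel gripper is mounted at the origin on the work surface; the furniture and walls round the work are solid. World frame = base frame: x ahead of the robot, y to its left, z up, the work surface at z = 0. Lengths are in m, angles in degrees, forces in N, time in s.
With the tool pointing down it reaches from about 0.4 to 0.925 m from the base axis. Payload 12.5 kg.
Tool frame: the origin (TCP) lies between the finger pads; the fingertips stand 11 mm ahead of it and the grasp point (between the pads) lies 8 mm behind it (env.tip_reach is the z of the fingertips in the tool frame, in m); z points along the fingers, x is the direction in which the jaws open and shut, and the axes are right-handed (so a half turn about z gives the same grasp; the last joint's range is limited). The gripper opens to 95 mm and grips with 3 to 60 N. Pads are 20 mm wide; open, the fingers measure 119 mm over their backs; the gripper's body (75 mm by 180 mm) begins 59 mm behind the grasp point.
Start: joints at [61.616, 28.126, 89.318, -0, 62.55, -6.05], TCP at [0.237, 0.578, 0.226] pointing down, gripper open.
Joint ranges: [-177.58, 177.58], [-47.91, 125.51], [2.72, 160], [-65.01, 245.01], [3.68, 167.84], [-153.87, 153.87]. Speed limits (degrees/s): [127.2, 127.2, 159.86, 180, 180, 180].

INTERFACE

Orientations are given as a 3x3 rotation matrix whose columns are the frame's x, y, z axes.
In Python, from rig import env gives the robot as it stands.
- The arm moves only by the shell command python3 -m pendant 'ROWS' [FORCE]. ROWS is JSON, a list of rows, each an object of numbers: "x", "y", "z": the shift along the tool's x, y, z in cm; "rx", "ry", "rz": the turn, a rotation vector about the tool's x, y, z in degrees; "hand": the closure, from 0 (fully open) to 1 (shut). A call has 1 to 5 rows; each row is the pose to reach, as a shift and turn from the pose commanded when the call began, along the tool's axes at that moment; what a row does not reach only later rows make up. A row lasts 1/8 s, in which the tool goes at most 62.5 mm and 10.7 degrees, less where a joint would pass 70% of its speed; a pose out of reach is approached as far as the arm can. A call with a gripper value outside its range is refused whole. The fingers move at their own pace and stop on an object; FORCE is the grip in N (left out, the last holds). Time passes only in rows, so rows that repeat a pose let the fingers close. It gives the time, the measured TCP pose, the force and the opening at its end, in the units of the state.
- env.get_obs(): the state, without advancing time (a new reading comes with each control period).
- env.grab_frame(name): name is "scene" or "top" or "wrist"; returns (picture, depth): 420x560x3 uint8, red, green, blue; 420x560 float32, m along the optical axis (not along the pixel's ray), 0 where there is no reading.
- env.get_calibration(name): a dict with "fx", "fy", "cx", "cy" (pixels), "eye" and "rotation" of the camera in the world. Camera axes: x right, y down, z forward; pixel columns grow to the right and rows downward; lengths in m; the calibration is good to about 2 mm. The wrist camera is an equidistant fisheye: a pixel r from the principal point sees the ray r / f radians off the axis. A picture is of the moment at which its call begins: read the wrist's pose just before it. get_calibration takes no time and is no camera call; for the wrist camera it gives the pose at the moment of the call.
- env.job_done(): hands the job in, once; it reports no verdict.
Trained networks look in the newest picture that a camera, given by its name, has taken for a name from the list of things; names that differ only in an ending like _2 or _b are one class to them, and where a whole thing is asked for, a point or a joint stands for the part that bears it (a point fixed in the world has none). Each returns a list of dicts, best first, with "confidence" (0 to 1); they miss things now and then, are a little off and sometimes report something else, mostly with a low value. They report only what shows in the picture. A call takes as long as a camera call.
- env.outline_of(thing, camera): "mask" (420x560 bool, what is visible of it) and "position" ([column, row] in pixels, amid what is visible of it).
The state is a dict: "time_s": time; "joint_positions": joint angles; "joint_velocities": joint speeds; "tau": joint torques, N m; "position": TCP position; "tool_rot": TCP orientation; "ft_force": force on the tool from outside, world axes, zero at the start; "torque": the same for the moment, N m; "finger_gap": opening from 0.0 (shut) to 1.0 (fully open).
Only numpy, scipy, OpenCV 4.12 (cv2) and the standard library are available. Lean on these libraries where they do the work, as an engineer would, in place of code of your own. Each camera call takes 0.05 s, during which the arm holds its last target. There are 200 camera calls.

TASK

On the Petri-dish viewer, push the iris lever round with a fingertip until it points at the large index stud on the scale, then push the lock slide at the viewer's other side all the way in toward the ring. Push only, gently; grasp and lift nothing, and leave the dish on the viewer and the timer, the mug and all else on the table where they are.

Things in the scene. Friction and masses are not known exactly. Their poses are not given: they have to be found in the camera images.
- ring_axis (a point): point on the vertical axis of the viewer and its iris ring, 55 mm above the table. The viewer is a grey fixed instrument: a round lamp house (radius 68 mm) with a fan-shaped scale apron toward its own -y (58 degrees either side, reaching 120 mm from the axis, top at 24 mm), and a round stage on top (46 mm high, radius 56 mm) that carries an open dish. The frame's axes are the viewer's own (z up): -y runs through the middle of the apron, +y through the lock slide
- lever_knob (a point): centre of the upright round black knob at the lever's end, 84 mm from the ring axis: shaft 13 mm in diameter (16 mm at the foot, 15 mm at the head), from 37 to 74 mm above the table, this point at 55 mm. It is carried round the ring axis by the ring; nothing else on the apron stands higher than 36 mm. The lever points straight outward from the ring axis through the knob; its thin pointer ends 97 mm from the axis
- lever_line (a point): point on the lever's line 104 mm from the ring axis, beyond the pointer's end, 24 mm above the table; it moves round with the lever and lies over the large stud's centre when the lever points at it
- iris_ring (a joint): angle of the iris ring and lever about the vertical ring axis, rad, -0.95 to 0.95, anticlockwise from above positive; at 0 the lever lies along the viewer's -y. Turns stiffly (about 1.2 N at the knob) and stays where it is left
- stud_big: the large index stud: a round brass button 18 mm in diameter and 8 mm high, fixed on the apron 104 mm from the ring axis, so beyond the pointer's end; origin at the centre of its underside, 24 mm above the table. The lever is set when it points at this stud's centre
- stud_small_a: a small index stud, 8 mm in diameter and 8 mm high, fixed on the apron 104 mm from the ring axis; not the one to use
- stud_small_b: another small index stud, the same as the first; not the one to use
- lock_knob (a point): centre of the upright steel thumb knob of the lock slide, 52 mm above the table; knob 14 mm in diameter (18 mm at its head), from 32 to 67 mm above the table. 96 mm from the ring axis when drawn out, on the viewer's +y side; it slides straight toward the axis on a guide block 34 mm wide that ends 116 mm from the axis and is 30 mm high
- lock_slide (a joint): travel of the lock slide, m: 0 drawn out (as it starts), 0.014 fully home toward the ring axis. Takes about 2 N to move, stays where it is left; a rigid stop ends its travel
- dish_open: open clear Petri dish, 97 mm in diameter and 18 mm high, standing loose on the viewer's stage; origin at the centre of its underside, 46 mm above the table
- bench_timer: loose cream bench timer, 64 mm in diameter and 43 mm high; origin at the centre of its underside
- enamel_mug: loose white enamel mug lying on its side, about 110x102x86 mm; origin at its underside

How it is judged (in metres and radians):
On the way, in this order (a step that is already met when the one before it is completed fails the run):
1. the lever points at the large stud while the lock is still drawn out (horizontal distance between lever_line and stud_big below 0.0065 m and value of joint lock_slide below 0.004 m and velocity of joint iris_ring between -0.03 and 0.03 rad/s), for 0.3 s.
2. the lock slide is pushed home with the lever still on the large stud (horizontal distance between lever_line and stud_big below 0.0065 m and value of joint lock_slide above 0.0115 m), for 0.2 s.
At the end, for the whole second after the job is handed in: the lever's line passes the large stud's centre within 6.5 mm (0.062 rad, 5 mm at the knob), at rest; the lock slide is within 2.5 mm of fully home; the dish stands within 10 mm of where it stood (all of step 2 and velocity of joint iris_ring between -0.03 and 0.03 rad/s and distance of dish_open from where it was at the start of the episode below 0.01 m); the robot touches nothing.
It fails at once if the lock was pushed in while the lever was not at the large stud (value of joint lock_slide above 0.006 m and not (horizontal distance between lever_line and stud_big below 0.0065 m)).
It fails at once if the lever or the lock was pushed roughly (over 40 N) (contact force between the fingers and iris_ring above 40 N or contact force between the fingers and lock_slide above 40 N).
It fails at once if the dish on the viewer was shifted or lifted (distance of dish_open from where it was at the start of the episode above 0.01 m).
It fails at once if the timer or mug was moved or lifted (distance of any of bench_timer, enamel_mug from where it was at the start of the episode above 0.02 m).
It also fails if it takes over 51 s, if anything falls off the work surface, if the arm or the gripper's body presses on something with over 40 N, if the wrist force passes 120 N, or if a joint passes its speed limit or range.

## Working session

There is one attempt and no reset: what is moved stays moved. The work goes in short steps, Python scripts to look and compute and a shell command to move; the robot and the scene stay as the last step left them, time stands still between calls to the robot, and variables do not carry over. Pictures are saved under pics/ and viewed, about 8 in all and at most 12, crops included, and the job is handed in when it is done.

```bash
mkdir -p pics; ls; cat > h.py <<'E'
import numpy as np, cv2
from rig import env
def grab(c,fn=None):
    im,d=env.grab_frame(c)
    if fn: cv2.imwrite('pics/'+fn,im[:,:,::-1])
    return im,d
def pt(c,uv,d=None,z=None):
    """world points of pixels, by depth (m along axis) or by height z"""
    k=env.get_calibration(c); R=np.array(k['rotation']); e=np.array(k['eye'])
    uv=np.atleast_2d(uv).astype(float)
    a=(uv-[k['cx'],k['cy']])/[k['fx'],k['fy']]
    if c=='wrist':
        r=np.linalg.norm(a,axis=1,keepdims=True)
        r=np.maximum(r,1e-9); q=np.c_[a/r*np.sin(r),np.cos(r)]
    else: q=np.c_[a,np.ones(len(a))]
    w=q@R.T
    if z is not None: return e+w*((z-e[2])/w[:,2])[:,None]
    return e+w*(np.asarray(d)/q[:,2])[:,None]
E
python3 - <<'E'
from h import *
for c in('scene','top'):
    im,d=grab(c,c+'1.png')
    for n in('ring_axis','lever_knob','stud_big','stud_small_a','lock_knob','dish_open','bench_timer','enamel_mug'):
        for o in env.outline_of(n,c)[:3]:
            v,u=np.nonzero(o['mask']); dd=d[v,u]; g=dd>0
            P=pt(c,np.c_[u,v][g],dd[g]) if g.any() else np.zeros((1,3))
            print(c,n,round(o['confidence'],2),np.round(o['position']),len(u),np.median(P,0).round(4),P[:,2].max().round(3))
print(env.get_obs()['tool_rot'],env.get_calibration('top')['eye'],env.get_calibration('scene')['eye'])
E
```

```text
pics
scene lever_knob 0.88 [249. 239.] 742 [ 0.4631 -0.1931  0.0374] 0.075
scene stud_big 0.5 [248. 237.] 694 [ 0.4626 -0.1948  0.0375] 0.075
scene stud_big 0.45 [301. 242.] 78 [ 0.5451 -0.2318  0.0306] 0.033
scene stud_small_a 0.51 [301. 243.] 70 [ 0.5446 -0.2323  0.0306] 0.033
scene dish_open 0.95 [247. 212.] 1681 [ 0.4968 -0.1336  0.0513] 0.074
scene bench_timer 0.6 [241. 184.] 533 [0.5578 0.0192 0.0282] 0.067
scene enamel_mug 0.88 [376. 213.] 2854 [ 0.706  -0.2114  0.032 ] 0.086
top ring_axis 0.64 [336. 251.] 4973 [ 0.4833 -0.1962  0.0255] 0.077
top ring_axis 0.29 [212. 209.] 938 [0.5585 0.0373 0.0288] 0.047
top lever_knob 0.71 [346. 262.] 86 [ 0.4647 -0.2131  0.0608] 0.077
top lock_knob 0.53 [259. 242.] 197 [ 0.4974 -0.0502  0.0348] 0.07
top bench_timer 0.84 [214. 208.] 957 [0.5584 0.0366 0.0288] 0.047
top enamel_mug 0.97 [344. 128.] 2128 [ 0.6996 -0.2088  0.0703] 0.089
[[ 3.80000777e-01  9.24986167e-01  3.48569510e-05]
 [ 9.24986160e-01 -3.80000778e-01  1.07602304e-04]
 [ 1.12776311e-04 -8.64676181e-06 -9.99999994e-01]] [ 0.43726374 -0.11780239  1.004609  ] [ 0.19648089 -0.79932705  0.40956892]
```

```bash
python3 - <<'E'
import cv2
t=cv2.imread('pics/top1.png')[90:330,180:440]; s=cv2.imread('pics/scene1.png')[150:310,170:430]
cv2.imwrite('pics/t1.png',cv2.resize(t,None,fx=3,fy=2.5*1.0 if 0 else 2.5) if 0 else cv2.resize(t,(650,600),interpolation=cv2.INTER_CUBIC))
cv2.imwrite('pics/s1.png',cv2.resize(s,(780,480),interpolation=cv2.INTER_CUBIC))
E
```

```text
(no output)
```

View pics/t1.png

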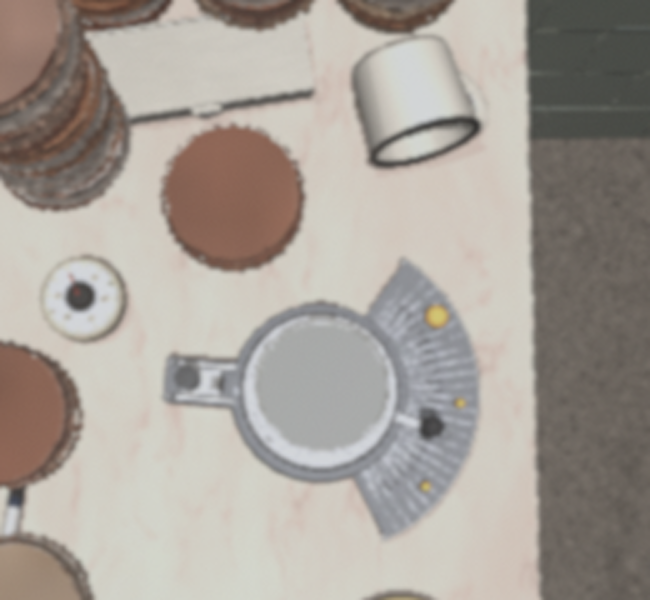

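View pics/s1.png

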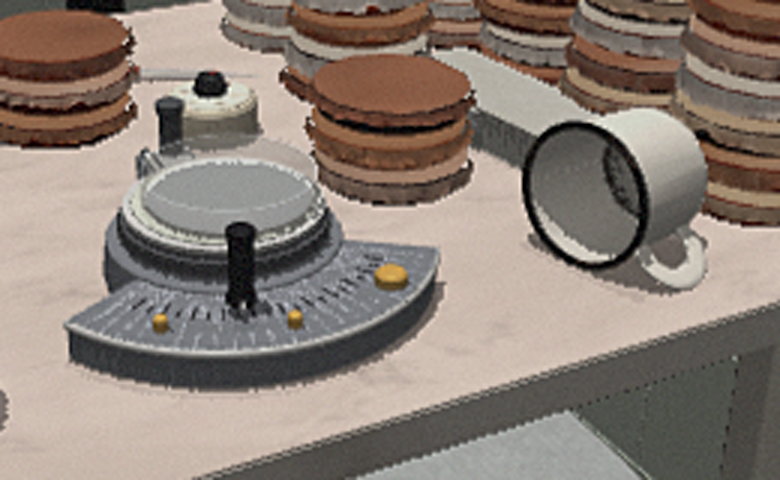

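The top crop shows the viewer at crop (320,390) with the apron on the right (−y). The knob is at (431,425), the big stud at (437,316), the small studs at (460,402) and (426,486), and the lock knob at (187,377). The scene crop agrees. It also shows a stack of discs beside the viewer that I must keep clear of.

```bash
cat > m.py <<'E'
from h import *
from scipy.optimize import least_squares
im,d=grab('top','top2.png')
hsv=cv2.cvtColor(im,cv2.COLOR_RGB2HSV)
m=((hsv[...,1]>110)&(hsv[...,0]>15)&(hsv[...,0]<32)).astype(np.uint8); m[:, :335]=0; m[:205]=0;m[300:]=0;m[:,380:]=0
n,l,st,ce=cv2.connectedComponentsWithStats(m)
S=[]
for i in range(1,n):
    if st[i,4]>=3: S.append((st[i,4],*pt('top',ce[i],z=.032)[0])); print('stud',st[i,4],ce[i].round(1),np.round(S[-1][1:],4))
# cloud
v,u=np.mgrid[200:310,235:385].reshape(2,-1); P=pt('top',np.c_[u,v],d[v,u]); P=P[d[v,u]>0]
np.save('P.npy',P)
from h import *
for nm,u0,v0,r,zlo in(('lever',352.4,260,9,.066),('lock',254.8,240.8,9,.058)):
    v,u=np.mgrid[int(v0-r):int(v0+r),int(u0-r):int(u0+r)].reshape(2,-1); Q=pt('top',np.c_[u,v],d[v,u]); g=Q[:,2]>zlo
    print(nm,g.sum(),Q[g].mean(0).round(4) if g.any() else Q[:,2].max(), 'dark px', end=' ')
    k=im[v,u].max(1)<75; c=np.c_[u,v][k].mean(0); print(c.round(1),pt('top',c,z=.074 if nm=='lever' else .067)[0].round(4))
# stage disc outline by depth .040-.05 -> min enclosing circle
g=(P[:,2]>.040)&(P[:,2]<.066)&(np.hypot(P[:,0]-.487,P[:,1]+.142)<.075); 
Q=P[g]; c,r=cv2.minEnclosingCircle(Q[:,:2].astype(np.float32)); print('stage',c,r,Q[:,:2].mean(0),len(Q))
A=np.array([s[1:3] for s in S])
if len(A)>=3:
    A=A[np.argsort([-s[0] for s in S])][:3]
    f=least_squares(lambda p:np.hypot(*(A-p).T)-.104,[.487,-.142]); print('axis from studs',f.x,f.fun)
E
python3 m.py
```

```text
stud 41 [354.2 216. ] [ 0.546  -0.2266  0.032 ]
lever 58 [ 0.4617 -0.2127  0.121 ] dark px [351.5 260.3] [ 0.4631 -0.2159  0.074 ]
lock 79 [ 0.4966 -0.045   0.0902] dark px [nan nan] [nan nan nan]
stage (0.4843207895755768, -0.1478317379951477) 0.06805580109357834 [ 0.48948778 -0.13877391] 2952m.py:17: RuntimeWarning: Mean of empty slice.
  k=im[v,u].max(1)<75; c=np.c_[u,v][k].mean(0); print(c.round(1),pt('top',c,z=.074 if nm=='lever' else .067)[0].round(4))
  ret = um.true_divide(
```

```bash
python3 - <<'E'
from h import *
im,d=grab('top')
v,u=np.mgrid[0:420,0:560].reshape(2,-1);P=pt('top',np.c_[u,v],d[v,u])
P=P[d[v,u]>0]
for y in np.arange(-.3,.7,.1):
    print(round(y,1),[round(float(P[(abs(P[:,0]-x)<.05)&(abs(P[:,1]-y)<.05)][:,2].max(initial=-1)),2) for x in np.arange(.1,.95,.1)])
E
python3 -m pendant '[{"x":-3.7,"y":5.6,"z":-1.4,"hand":1},{"x":-7.4,"y":11.2,"z":-2.8,"hand":1},{"x":-11.1,"y":16.8,"z":-4.2,"hand":1},{"x":-14.8,"y":22.4,"z":-5.6,"hand":1},{"x":-18.5,"y":28,"z":-7,"hand":1}]' 10
```

```text
-0.3 [-1.0, 0.01, 0.01, 0.01, 0.03, 0.01, 0.07, 0.28, 0.2]
-0.2 [-1.0, 0.03, 0.03, 0.07, 0.08, 0.03, 0.09, 0.28, 0.2]
-0.1 [-1.0, 0.02, 0.01, 0.07, 0.07, 0.07, 0.07, 0.28, 0.2]
0.0 [-1.0, 0.02, 0.07, 0.07, 0.07, 0.3, 0.31, 0.31, 0.22]
0.1 [-1.0, 0.02, 0.07, 0.07, 0.07, 0.3, 0.31, 0.31, 0.21]
0.2 [-1.0, 0.06, 0.14, 0.15, 0.14, 0.28, 0.28, 0.33, 0.25]
0.3 [-1.0, 0.06, 0.14, 0.14, 0.01, 0.01, 0.01, 0.33, -1.0]
0.4 [-1.0, -1.0, -1.0, -1.0, -1.0, -1.0, -1.0, -1.0, 0.21]
0.5 [-1.0, -1.0, -1.0, -1.0, -1.0, -1.0, -0.16, -1.0, 0.05]
0.6 [-0.77, -0.77, -0.76, -0.77, -0.77, -0.17, -0.15, -0.77, -0.13]validation failed for argument at $[0]...
```

```bash
python3 -m pendant '[{"x":-3,"y":4.4,"z":-2,"rx":0,"ry":0,"rz":0,"hand":1},{"x":-6,"y":8.8,"z":-4,"rx":0,"ry":0,"rz":0,"hand":1},{"x":-9,"y":13.2,"z":-6,"rx":0,"ry":0,"rz":0,"hand":1},{"x":-12,"y":17.6,"z":-8,"rx":0,"ry":0,"rz":0,"hand":1},{"x":-15,"y":22,"z":-10,"rx":0,"ry":0,"rz":0,"hand":1}]' 10
```

```text
time_s: 1.62
position: [0.3847, 0.3543, 0.3265]
tool_rot: [[0.38, 0.925, 0.0], [0.925, -0.38, 0.0], [0.0, 0.0, -1.0]]
ft_force: [1.2, 0.2, 0.5]
finger_gap: 0.534
```

```bash
python3 -m pendant '[{"x":-5.2,"y":3,"z":0,"rx":0,"ry":0,"rz":0,"hand":1},{"x":-10.4,"y":6,"z":0,"rx":0,"ry":0,"rz":0,"hand":1},{"x":-15.6,"y":9,"z":0,"rx":0,"ry":0,"rz":0,"hand":1},{"x":-20.8,"y":12,"z":0,"rx":0,"ry":0,"rz":0,"hand":1},{"x":-26,"y":15,"z":0,"rx":0,"ry":0,"rz":0,"hand":1}]'
python3 -m pendant '[{"x":-5,"y":2,"z":0,"rx":0,"ry":0,"rz":0,"hand":1},{"x":-10,"y":4,"z":0,"rx":0,"ry":0,"rz":0,"hand":1},{"x":-15,"y":6,"z":0,"rx":0,"ry":0,"rz":0,"hand":1},{"x":-15,"y":6,"z":0,"rx":0,"ry":0,"rz":0,"hand":1}]'
python3 - <<'E'
from h import *
print(env.get_obs()['position'],env.get_obs()['joint_positions'],env.get_calibration('wrist'))
im,d=grab('wrist','w1.png')
for n in('lever_knob','stud_big','stud_small_a','lock_knob','dish_open'):
  for o in env.outline_of(n,'wrist')[:3]: print(n,o['confidence'],o['position'],o['mask'].sum())
E
```

```text
time_s: 2.25
position: [0.4238, 0.0564, 0.3259]
tool_rot: [[0.38, 0.925, 0.001], [0.925, -0.38, 0.0], [0.0, 0.001, -1.0]]
ft_force: [1.1, 0.6, -0.1]
finger_gap: 0.02
time_s: 2.75
position: [0.4222, -0.106, 0.3255]
tool_rot: [[0.384, 0.923, -0.0], [0.923, -0.384, -0.0], [-0.0, 0.0, -1.0]]
ft_force: [0.8, 1.2, -0.0]
finger_gap: 0.004
[ 0.42223315 -0.10604856  0.32551543] [-2.27983689e+01  6.37698283e+00  1.05554410e+02 -1.24507790e-02
  6.80677600e+01 -9.01906542e+01] {'fx': 325.19226210127806, 'fy': 325.19226210127806, 'cx': 281.3240763250062, 'cy': 210.81355924180895, 'eye': array([ 0.34848855, -0.07449304,  0.48381789]), 'rotation': array([[ 3.84772561e-01,  8.86280198e-01,  2.57793498e-01],
       [ 9.23011253e-01, -3.69626952e-01, -1.06893138e-01],
       [ 5.50153349e-04,  2.79075846e-01, -9.60268905e-01]])}
lever_knob 0.59 [238.9, 227.8] 545
lock_knob 0.67 [335.8, 208.2] 393
dish_open 0.75 [273.4, 228.4] 3151
```

View pics/w1.png

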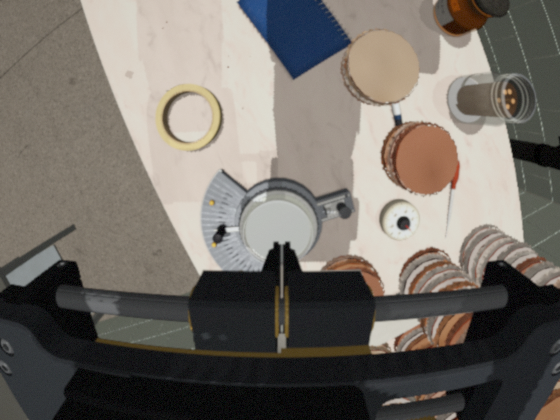

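The wrist picture shows the lever knob at about (221,232), the lock knob at (344,208) and the viewer centre at (279,225). Small studs show at (212,203) and (213,243), and the big stud is hidden behind the hand. Next I fit the geometry from the earlier top picture.

```bash
cat > fit.py <<'E'
from h import *
from scipy.optimize import least_squares
im=cv2.imread('pics/top2.png')[:,:,::-1]
hsv=cv2.cvtColor(np.ascontiguousarray(im),cv2.COLOR_RGB2HSV).astype(int)
w=((hsv[...,1]-60).clip(0)*((hsv[...,0]>10)&(hsv[...,0]<35))).astype(float)
def cen(W,u0,v0,r):
    v,u=np.mgrid[v0-r:v0+r+1,u0-r:u0+r+1]; q=W[v,u]; return np.array([(u*q).sum(),(v*q).sum()])/q.sum()
obs=[]
for nm,u,v,r in(('big',355,216,7),('sa',364,251,4),('sb',350,284,4)):
    c=cen(w,u,v,r); p=pt('top',c,z=.032 if nm!='x' else 0)[0]; print(nm,c.round(1),p.round(4)); obs.append((p[:2],.104))
dk=(90-im.max(2).astype(float)).clip(0)
c=cen(dk,352,260,6); k=pt('top',c,z=.074)[0]; print('knob',c.round(1),k.round(4)); obs.append((k[:2],.084))
dl=(125-im.max(2).astype(float)).clip(0)
c=cen(dl,254,240,6); L=pt('top',c,z=.067)[0]; print('lock',c.round(1),L.round(4)); obs.append((L[:2],.096))
f=least_squares(lambda p:[np.hypot(*(o-p))-r for o,r in obs],[.487,-.142]); A=f.x
print('axis',A.round(4),'res mm',(f.fun*1e3).round(1))
ang=lambda q:np.degrees(np.arctan2(*(q[:2]-A)[::-1]))
print('big',ang(obs[0][0]),'knob',ang(k),'lock',ang(L))
E
python3 fit.py
python3 - <<'E'
import cv2
i=cv2.imread('pics/top2.png')[200:300,235:385];cv2.imwrite('pics/z1.png',cv2.resize(i,(780,520),interpolation=cv2.INTER_NEAREST))
E
```

```text
big [354.2 216.1] [ 0.5459 -0.2265  0.032 ]
sa [363.6 250.8] [ 0.4817 -0.2427  0.032 ]
sb [349.7 283.9] [ 0.4213 -0.2164  0.032 ]
knob [351.7 260.2] [ 0.4632 -0.2163  0.074 ]
lock [254.3 240.1] [ 0.4991 -0.0441  0.067 ]
axis [ 0.4908 -0.1386] res mm [-0.3  0.4  0.3 -1.6 -1.1]
big -57.926370216028914 knob -109.56821635435696 lock 84.9620015921248
```

View pics/z1.png

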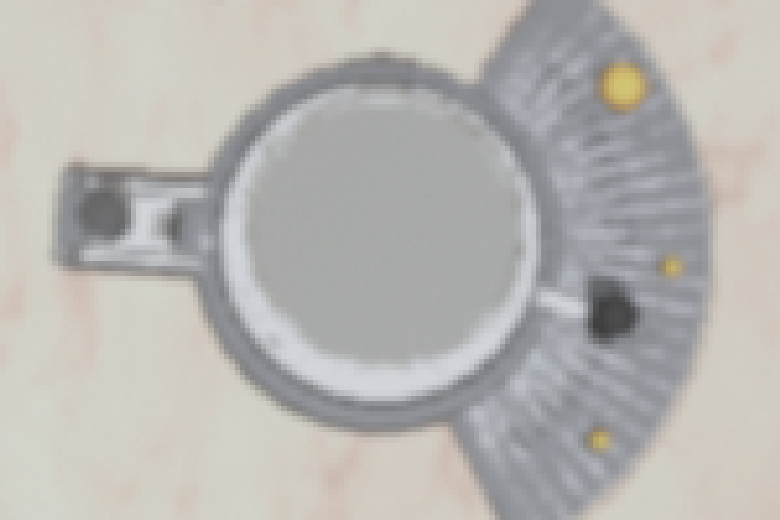

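The zoom confirms the picks: brass big stud at (622,86), small studs at (672,266) and (600,440), black knob at (612,312) and lock knob at (103,213). The fit residuals are under 2 mm. The lever has to turn from −109.6° to −57.9°. I'll position above the start point and turn the tool.

```bash
python3 -m pendant '[{"x":-2.5,"y":1.5,"z":2,"rx":0,"ry":0,"rz":-9,"hand":1},{"x":-5,"y":3,"z":4,"rx":0,"ry":0,"rz":-18,"hand":1},{"x":-7.5,"y":4.5,"z":6,"rx":0,"ry":0,"rz":-28.6,"hand":1},{"x":-10.2,"y":5.5,"z":8,"rx":0,"ry":0,"rz":-28.6,"hand":1},{"x":-10.2,"y":5.5,"z":8,"rx":0,"ry":0,"rz":-28.6,"hand":1}]'
python3 - <<'E'
from h import *
o=env.get_obs();print(o['joint_positions'].round(1) if hasattr(o['joint_positions'],'round') else o['joint_positions'])
im=cv2.imread('pics/top2.png')
im,d=grab('top')
v,u=np.mgrid[0:420,0:560].reshape(2,-1);P=pt('top',np.c_[u,v],d[v,u]);P=P[d[v,u]>0]
for z in(.1,.2):
  Q=P[(P[:,2]>z)&(P[:,0]>.45)&(P[:,1]>-.1)&(P[:,1]<.25)]
  for y in np.arange(-.1,.2,.04):
    q=Q[abs(Q[:,1]-y)<.02]; print(z,round(y,2),len(q),q[:,0].min().round(3) if len(q) else None)
E
```

```text
time_s: 3.68
position: [0.4344, -0.2186, 0.2444]
tool_rot: [[-0.109, 0.994, -0.002], [0.994, 0.109, 0.002], [0.002, -0.002, -1.0]]
ft_force: [0.5, 0.0, 0.2]
finger_gap: 0.005
[ -34.5   15.7  106.7    0.    57.8 -130.7]
0.1 -0.1 1120 0.763
0.1 -0.06 1888 0.766
0.1 -0.02 2277 0.769
0.1 0.02 4890 0.632
0.1 0.06 4175 0.626
0.1 0.1 3565 0.631
0.1 0.14 4243 0.64
0.1 0.18 4236 0.636
0.2 -0.1 868 0.763
0.2 -0.06 1492 0.766
0.2 -0.02 1565 0.77
0.2 0.02 3673 0.632
0.2 0.06 3523 0.626
0.2 0.1 3323 0.631
0.2 0.14 3544 0.641
0.2 0.18 3549 0.637
```

```bash
python3 -m pendant '[{"x":-0.2,"y":0,"z":4,"rx":0,"ry":0,"rz":0,"hand":1},{"x":-0.2,"y":0,"z":8,"rx":0,"ry":0,"rz":0,"hand":1},{"x":-0.2,"y":0,"z":12,"rx":0,"ry":0,"rz":0,"hand":1},{"x":-0.2,"y":0,"z":16,"rx":0,"ry":0,"rz":0,"hand":1},{"x":-0.2,"y":0,"z":18.6,"rx":0,"ry":0,"rz":0,"hand":1}]'
python3 -m pendant '[{"x":0,"y":0,"z":0,"rx":0,"ry":0,"rz":0,"hand":1}]'
python3 - <<'E'
from h import *
im,d=grab('scene','sc2.png'); a=cv2.imread('pics/sc2.png')[130:310,170:430]
b,_=grab('wrist','w2.png'); b=cv2.imread('pics/w2.png')[120:330,140:420]
cv2.imwrite('pics/v2.png',np.vstack([cv2.resize(a,(400,277)),cv2.resize(b,(400,300))]))
E
```

```text
time_s: 4.35
position: [0.4352, -0.2191, 0.059]
tool_rot: [[-0.111, 0.994, 0.0], [0.994, 0.111, 0.0], [0.0, 0.0, -1.0]]
ft_force: [0.1, -0.3, -0.2]
finger_gap: 0.006
time_s: 4.47
position: [0.4348, -0.2191, 0.0592]
tool_rot: [[-0.11, 0.994, -0.002], [0.994, 0.11, 0.001], [0.001, -0.001, -1.0]]
ft_force: [-0.4, 0.8, 0.3]
finger_gap: 0.006
```

View pics/v2.png

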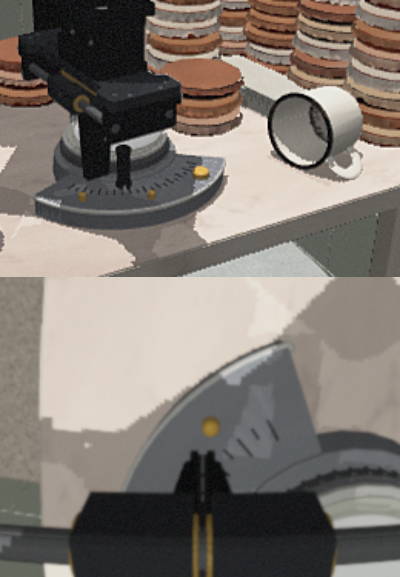

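The scene half shows the fingertip standing just left of (−x from) the knob with a clear gap. Nothing else is touching. Now I work out the arc rows.

```bash
cat > arc.py <<'E'
from h import *
import sys
A=np.array([.4908,-.1386]); o=env.get_obs(); p=np.array(o['position'][:2]); R=np.array(o['tool_rot'])[:2,:2]
n=R[:,1]/np.linalg.norm(R[:,1])
for a in map(float,sys.argv[1:]):
    t=np.radians(a); q=A+.084*np.array([np.cos(t),np.sin(t)])-.0165*n-p
    print(a,(q@R*100).round(2))
E
python3 arc.py -109.6 -104 -99 -94 -89 -84 -79 -74 -69 -65 -62 -57.9
```

```text
-109.6 [-0.07  1.07]
-104.0 [-0.39  1.82]
-99.0 [-0.62  2.52]
-94.0 [-0.78  3.24]
-89.0 [-0.88  3.96]
-84.0 [-0.92  4.69]
-79.0 [-0.89  5.43]
-74.0 [-0.8   6.15]
-69.0 [-0.64  6.87]
-65.0 [-0.48  7.43]
-62.0 [-0.32  7.84]
-57.9 [-0.08  8.39]
```

```bash
python3 -m pendant '[{"x":0,"y":0.5,"z":0,"rx":0,"ry":0,"rz":0,"hand":1},{"x":-0.1,"y":1,"z":0,"rx":0,"ry":0,"rz":0,"hand":1},{"x":-0.4,"y":1.8,"z":0,"rx":0,"ry":0,"rz":0,"hand":1},{"x":-0.6,"y":2.5,"z":0,"rx":0,"ry":0,"rz":0,"hand":1},{"x":-0.8,"y":3.2,"z":0,"rx":0,"ry":0,"rz":0,"hand":1}]'
python3 -m pendant '[{"x":0,"y":0,"z":0,"rx":0,"ry":0,"rz":0,"hand":1}]'
python3 - <<'E'
from h import *
im,d=grab('scene','sc3.png'); a=cv2.imread('pics/sc3.png')[150:290,170:350]
cv2.imwrite('pics/v3.png',cv2.resize(a,(720,560)))
E
python3 arc.py -94 -88 -82 -76 -70 -64 -57.9
```

```text
time_s: 5.2
position: [0.468, -0.2251, 0.0596]
tool_rot: [[-0.109, 0.994, -0.0], [0.994, 0.109, 0.0], [0.0, -0.0, -1.0]]
ft_force: [-2.0, -0.8, 1.8]
finger_gap: 0.005
time_s: 5.32
position: [0.468, -0.225, 0.0595]
tool_rot: [[-0.109, 0.994, 0.0], [0.994, 0.109, -0.0], [-0.0, 0.0, -1.0]]
ft_force: [0.3, 0.8, -0.1]
finger_gap: 0.008
-94.0 [0.05 0.1 ]
-88.0 [-0.06  0.97]
-82.0 [-0.08  1.85]
-76.0 [-0.    2.72]
-70.0 [0.16 3.59]
-64.0 [0.41 4.43]
-57.9 [0.76 5.25]
```

View pics/v3.png

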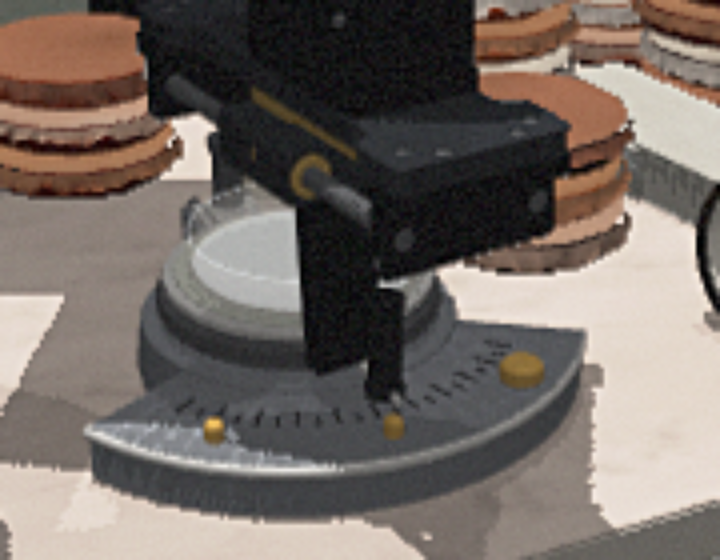

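The knob has followed the finger and now points at the small stud (394,427), as the model predicts (about −94°). I continue to about −63°.

```bash
python3 -m pendant '[{"x":0,"y":0.9,"z":0,"rx":0,"ry":0,"rz":0,"hand":1},{"x":0,"y":1.8,"z":0,"rx":0,"ry":0,"rz":0,"hand":1},{"x":0,"y":2.7,"z":0,"rx":0,"ry":0,"rz":0,"hand":1},{"x":0.2,"y":3.6,"z":0,"rx":0,"ry":0,"rz":0,"hand":1},{"x":0.4,"y":4.4,"z":0,"rx":0,"ry":0,"rz":0,"hand":1}]'
python3 -m pendant '[{"x":0,"y":0,"z":0,"rx":0,"ry":0,"rz":0,"hand":1}]'
python3 - <<'E'
from h import *
for c in('scene','top'):
  im,d=grab(c,c+'4.png')
  for n in('lever_knob','stud_big'):
    for o in env.outline_of(n,c)[:2]: print(c,n,o['confidence'],o['position'],o['mask'].sum())
a=cv2.imread('pics/scene4.png')[150:290,210:390]
b=cv2.imread('pics/top4.png')[190:290,300:400]
cv2.imwrite('pics/v4.png',np.hstack([cv2.resize(a,(450,350)),cv2.resize(b,(350,350))]))
E
python3 arc.py -64 -62 -60 -57.9
```

```text
time_s: 6.0
position: [0.5114, -0.2159, 0.0596]
tool_rot: [[-0.109, 0.994, 0.0], [0.994, 0.109, 0.0], [-0.0, 0.0, -1.0]]
ft_force: [-1.1, -1.3, -0.8]
finger_gap: 0.006
time_s: 6.12
position: [0.5113, -0.2158, 0.0596]
tool_rot: [[-0.11, 0.994, 0.0], [0.994, 0.11, 0.0], [-0.0, 0.0, -1.0]]
ft_force: [-0.5, 0.4, 0.3]
finger_gap: 0.008
scene lever_knob 0.85 [254.7, 238.8] 650
top lever_knob 0.26 [214.3, 208.6] 950
-64.0 [0.02 0.06]
-62.0 [0.13 0.34]
-60.0 [0.24 0.61]
-57.9 [0.37 0.89]
```

View pics/v4.png

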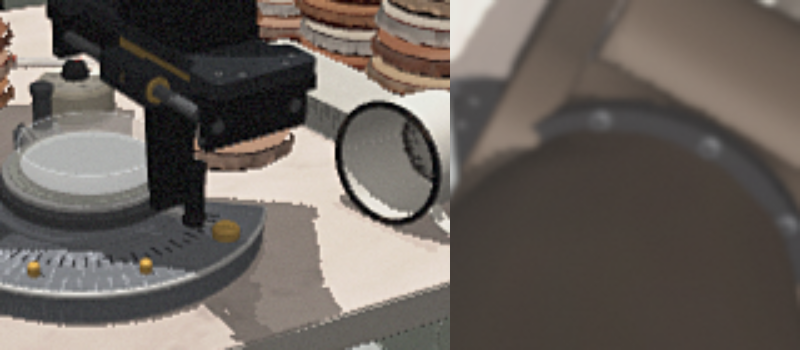

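The scene half shows the knob at (195,205), a few degrees short of the large stud at (226,231). The arm blocks the top view. I make the last bit of push slowly and then back straight off.

```bash
python3 -m pendant '[{"x":0.1,"y":0.3,"z":0,"rx":0,"ry":0,"rz":0,"hand":1},{"x":0.2,"y":0.6,"z":0,"rx":0,"ry":0,"rz":0,"hand":1},{"x":0.3,"y":0.8,"z":0,"rx":0,"ry":0,"rz":0,"hand":1},{"x":0.3,"y":0.8,"z":0,"rx":0,"ry":0,"rz":0,"hand":1},{"x":0.3,"y":0.8,"z":0,"rx":0,"ry":0,"rz":0,"hand":1}]'
python3 arc.py -60 -59 -58
python3 -m pendant '[{"x":0,"y":-1,"z":0,"rx":0,"ry":0,"rz":0,"hand":1},{"x":-0.5,"y":-3,"z":0,"rx":0,"ry":0,"rz":0,"hand":1},{"x":-1,"y":-5,"z":-4,"rx":0,"ry":0,"rz":0,"hand":1},{"x":-1,"y":-6,"z":-8,"rx":0,"ry":0,"rz":0,"hand":1},{"x":-1,"y":-8,"z":-12,"rx":0,"ry":0,"rz":0,"hand":1}]'
```

```text
time_s: 7.05
position: [0.5185, -0.2123, 0.0596]
tool_rot: [[-0.109, 0.994, 0.0], [0.994, 0.109, 0.0], [-0.0, 0.0, -1.0]]
ft_force: [-0.5, -0.1, 0.2]
finger_gap: 0.008
-60.0 [-0.06 -0.21]
-59.0 [-0.   -0.08]
-58.0 [0.06 0.05]
time_s: 7.68
position: [0.4384, -0.2313, 0.1806]
tool_rot: [[-0.109, 0.994, -0.0], [0.994, 0.109, 0.0], [0.0, -0.0, -1.0]]
ft_force: [-0.2, 0.2, 0.3]
finger_gap: 0.004
```

```bash
python3 -m pendant '[{"x":4.2,"y":1.7,"z":0,"rx":0,"ry":0,"rz":3,"hand":1},{"x":8.5,"y":3.5,"z":0,"rx":0,"ry":0,"rz":6,"hand":1},{"x":12.7,"y":5.2,"z":0,"rx":0,"ry":0,"rz":9,"hand":1},{"x":17,"y":7,"z":0,"rx":0,"ry":0,"rz":11.3,"hand":1},{"x":21.2,"y":8.7,"z":0,"rx":0,"ry":0,"rz":11.3,"hand":1}]'
python3 -m pendant '[{"x":0,"y":0,"z":0,"rx":0,"ry":0,"rz":0,"hand":1}]'
python3 - <<'E'
from h import *
for c in('scene','top'):
  im,d=grab(c,c+'5.png')
a=cv2.imread('pics/scene5.png')[180:270,220:340]
b=cv2.imread('pics/top5.png')[190:290,240:390]
cv2.imwrite('pics/v5.png',np.hstack([cv2.resize(a,(360,270)),cv2.resize(b,(405,270),interpolation=cv2.INTER_CUBIC)]))
E
```

```text
time_s: 8.3
position: [0.5025, -0.0101, 0.1796]
tool_rot: [[0.089, 0.996, -0.0], [0.996, -0.089, 0.0], [0.0, -0.0, -1.0]]
ft_force: [-0.2, -0.9, -0.3]
finger_gap: 0.002
time_s: 8.43
position: [0.5027, -0.0092, 0.1795]
tool_rot: [[0.085, 0.996, -0.0], [0.996, -0.085, 0.0], [0.0, -0.0, -1.0]]
ft_force: [-0.0, -0.3, 0.7]
finger_gap: 0.002
```

View pics/v5.png

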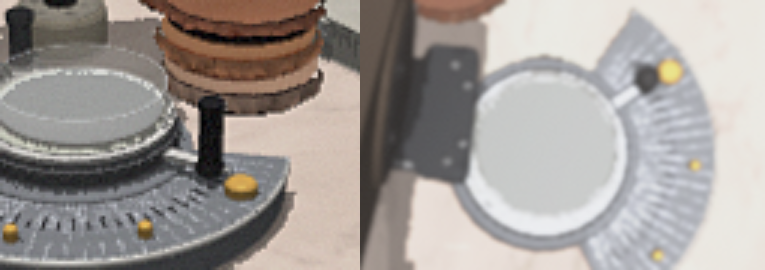

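Both halves show the lever pointing at, or close to, the large stud: knob at (646,78) and stud at (671,71) in the top half. Next I measure the angle in both cameras.

```bash
cat > chk.py <<'E'
from h import *
import sys
A=np.array([.4908,-.1386]); tag=sys.argv[1]
ld=lambda c:cv2.imread(f'pics/{c}{tag}.png')[:,:,::-1]
def proj(c,P):
    k=env.get_calibration(c); q=(np.asarray(P)-k['eye'])@np.array(k['rotation']); return q[...,:2]/q[...,2:]*[k['fx'],k['fy']]+[k['cx'],k['cy']]
def cen(W,c,r):
    c=np.round(c).astype(int); v,u=np.mgrid[c[1]-r[1]:c[1]+r[1]+1,c[0]-r[0]:c[0]+r[0]+1]; q=W[v,u]; return np.array([(u*q).sum(),(v*q).sum()])/q.sum()
pol=lambda r,a,z:np.array([*(A+r*np.array([np.cos(np.radians(a)),np.sin(np.radians(a))])),z])
for c in('top','scene'):
    im=np.ascontiguousarray(ld(c)); h=cv2.cvtColor(im,cv2.COLOR_RGB2HSV).astype(int)
    br=((h[...,1]-110).clip(0)*((h[...,0]>15)&(h[...,0]<35))).astype(float); dk=(im.max(2)<70).astype(float)
    s=cen(br,proj(c,pol(.104,-57.9,.032 if c=='top' else .029)),(7,7))
    z=.074 if c=='top' else .055
    k=cen(dk,proj(c,pol(.084,-58,z)),(5,5) if c=='top' else (7,16))
    ps=pt(c,s,z=.032 if c=='top' else .029)[0]; pk=pt(c,k,z=z)[0]
    f=lambda q:(np.degrees(np.arctan2(*(q[:2]-A)[::-1])).round(2),(1e3*np.hypot(*(q[:2]-A))).round(1))
    print(c,'stud',s.round(1),f(ps),'knob',k.round(1),f(pk))
E
python3 chk.py 5
```

```text
top stud [352.1 216.9] (np.float64(-57.46), np.float64(99.7)) knob [nan nan] (np.float64(nan), np.float64(nan))
scene stud [299.7 241.9] (np.float64(-58.52), np.float64(105.6)) knob [289.6 225.8] (np.float64(-61.61), np.float64(89.4))chk.py:8: RuntimeWarning: invalid value encountered in divide
  c=np.round(c).astype(int); v,u=np.mgrid[c[1]-r[1]:c[1]+r[1]+1,c[0]-r[0]:c[0]+r[0]+1]; q=W[v,u]; return np.array([(u*q).sum(),(v*q).sum()])/q.sum()
```

```bash
python3 - <<'E'
s=open('chk.py').read()
s=s.replace("dk=(im.max(2)<70).astype(float)","dk=(im.max(2)<(105 if c=='top' else 62)).astype(np.uint8)\n    n_,l_,st_,ce_=cv2.connectedComponentsWithStats(dk); w_=l_==(0)")
s=s.replace("k=cen(dk,","p0=proj(c,pol(.084,-58,z)); i_=1+np.argmin(np.hypot(*(ce_[1:]-p0).T)+1e3*(st_[1:,4]<12)); print(st_[i_]); k=ce_[i_] if 1 else cen(dk,")
s=s.replace("-110)","-(60 if c=='top' else 110))").replace(">15)",">12)")
open('chk.py','w').write(s)
E
python3 chk.py 5
python3 - <<'E'
import cv2,numpy as np
a=cv2.imread('pics/scene5.png')[200:260,270:320];b=cv2.imread('pics/top5.png')[200:240,325:375]
cv2.imwrite('pics/v6.png',np.hstack([cv2.resize(a,(400,480),interpolation=0),cv2.resize(b,(400,480)if 0 else (400,320),interpolation=0).__class__(np.pad(cv2.resize(b,(400,320),interpolation=0),((0,160),(0,0),(0,0))).shape) if 0 else np.pad(cv2.resize(b,(400,320),interpolation=0),((0,160),(0,0),(0,0)))]))
E
```

```text
[342 215   8   9  58]
top stud [354.  216.2] (np.float64(-57.89), np.float64(103.4)) knob [345.7 218.8] (np.float64(-56.21), np.float64(82.0))
[285 211  13  30 229]
scene stud [299.7 241.9] (np.float64(-58.52), np.float64(105.6)) knob [289.8 225.9] (np.float64(-61.68), np.float64(89.9))
```

View pics/v6.png

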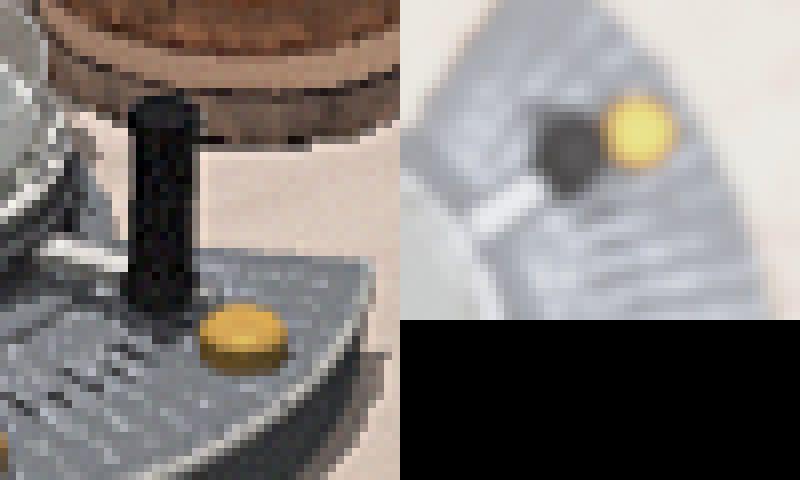

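```bash
cat > col.py <<'E'
import sys; sys.argv=['',sys.argv[1]]
exec(open('chk.py').read().split("for c in('top'")[0])
for c in('scene','top'):
    print(c,'stud -57.9',proj(c,pol(.104,-57.9,.029 if c=='scene' else .032)).round(1))
    for a in(-62,-60,-58,-56,-54): print(a,proj(c,np.array([pol(.084,a,z) for z in(.037,.055,.074)])).round(1).tolist(), 'bar',proj(c,np.array([pol(r,a,.036) for r in(.06,.072)])).round(1).tolist())
E
python3 col.py 5
python3 - <<'E'
import cv2,numpy as np
a=cv2.imread('pics/scene5.png').max(2)
for v in range(213,239,3): print(v,a[v,282:300])
b=cv2.imread('pics/top5.png').max(2)
print(b[210:232,330:352])
E
```

```text
scene stud -57.9 [299.2 241.3]
-62 [[286.2, 235.1], [286.4, 225.0], [286.8, 214.0]] bar [[273.6, 231.4], [279.8, 233.5]]
-60 [[287.1, 234.4], [287.4, 224.3], [287.8, 213.3]] bar [[274.3, 230.9], [280.7, 232.9]]
-58 [[288.1, 233.6], [288.4, 223.5], [288.7, 212.6]] bar [[275.0, 230.4], [281.5, 232.3]]
-56 [[288.9, 232.9], [289.3, 222.8], [289.6, 211.9]] bar [[275.6, 229.8], [282.2, 231.6]]
-54 [[289.8, 232.1], [290.1, 222.0], [290.4, 211.2]] bar [[276.2, 229.3], [282.9, 231.0]]
top stud -57.9 [354.3 216. ]
-62 [[347.1, 224.2], [348.1, 223.3], [349.2, 222.2]] bar [[335.6, 230.4], [341.4, 227.3]]
-60 [[346.3, 222.9], [347.3, 221.9], [348.3, 220.8]] bar [[335.1, 229.4], [340.7, 226.2]]
-58 [[345.5, 221.5], [346.4, 220.5], [347.5, 219.4]] bar [[334.5, 228.4], [340.0, 225.0]]
-56 [[344.6, 220.2], [345.5, 219.1], [346.5, 218.0]] bar [[333.8, 227.5], [339.2, 223.9]]
-54 [[343.7, 218.9], [344.6, 217.8], [345.6, 216.7]] bar [[333.2, 226.6], [338.4, 222.7]]
213 [ 74  70  78 116  64  31  33  38  41  34  34  25  46 122 112 106 106 105]
216 [225 225 235 237  43  10  17  27  16  17  14  19  46 123 1
[... 1908 characters left out ...]
8 233 219 174 129 109 117 136
  154 166 173 179]
 [187 169 165 174 191 213 226 235 238 237 230 218 199 177 161 155 160 166
  168 163 160 164]
 [207 187 175 191 219 232 237 237 234 226 211 190 186 193 198 194 185 176
  164 155 152 161]
 [216 210 199 206 227 237 237 231 220 201 185 182 195 214 219 212 193 175
  166 169 177 187]
 [213 219 217 210 221 231 228 215 194 183 184 191 201 214 218 213 198 186
  190 200 207 209]
 [212 223 226 216 211 214 203 184 176 181 193 199 199 200 206 210 211 209
  208 208 202 197]
 [214 221 228 220 199 183 179 175 176 184 194 198 196 197 201 209 216 214
  203 190 177 171]
 [215 218 224 222 200 174 169 174 177 185 196 200 201 202 202 207 212 207
  198 189 183 185]]
```

Scene columns and the top bar and knob both suggest about −56°, against −57.9° for the stud. That is inside tolerance (±3.5°) but the margin is thin. I'll go to the knob's far side, look with the wrist camera from close by, and nudge back if needed.

```bash
python3 -m pendant '[{"x":-4,"y":2,"z":-1,"rx":0,"ry":0,"rz":-5,"hand":1},{"x":-8,"y":4,"z":-1,"rx":0,"ry":0,"rz":-10,"hand":1},{"x":-12,"y":6,"z":-1,"rx":0,"ry":0,"rz":-15,"hand":1},{"x":-16,"y":7.5,"z":-1,"rx":0,"ry":0,"rz":-20,"hand":1},{"x":-18.9,"y":8.8,"z":0,"rx":0,"ry":0,"rz":-20,"hand":1}]'
python3 -m pendant '[{"x":0,"y":0,"z":0,"rx":0,"ry":0,"rz":0,"hand":1},{"x":0,"y":0,"z":0,"rx":0,"ry":0,"rz":0,"hand":1}]'
python3 - <<'E'
from h import *
np.save('wc.npy',env.get_calibration('wrist'),allow_pickle=True)
im,d=grab('wrist','w7.png')
print(env.get_calibration('wrist')['eye'])
k=env.get_calibration('wrist')
for nm,P in(('axis',(.4908,-.1386,.046)),('stud',(.546,-.2265,.032)),('knob',(.5378,-.2083,.074))):
    q=(np.array(P)-k['eye'])@np.array(k['rotation']);r=np.arctan2(np.hypot(q[0],q[1]),q[2]);print(nm,q[:2]/np.hypot(q[0],q[1])*r*k['fx']+[k['cx'],k['cy']])
cv2.imwrite('pics/v7.png',cv2.resize(cv2.imread('pics/w7.png')[60:340,140:420],(600,600),interpolation=cv2.INTER_CUBIC))
E
```

```text
time_s: 9.15
position: [0.5736, -0.2104, 0.1799]
tool_rot: [[-0.257, 0.966, 0.001], [0.966, 0.257, -0.001], [-0.001, 0.001, -1.0]]
ft_force: [0.2, 1.0, 0.2]
finger_gap: 0.008
time_s: 9.4
position: [0.5734, -0.2072, 0.1795]
tool_rot: [[-0.257, 0.966, -0.001], [0.966, 0.257, 0.0], [0.001, -0.001, -1.0]]
ft_force: [0.3, 0.5, 0.2]
finger_gap: 0.007
[ 0.49649021 -0.22596033  0.33812018]
axis [374.46213987 139.55558481]
stud [266.91284814 168.99927709]
knob [288.69406416 172.93573336]
```

View pics/v7.png

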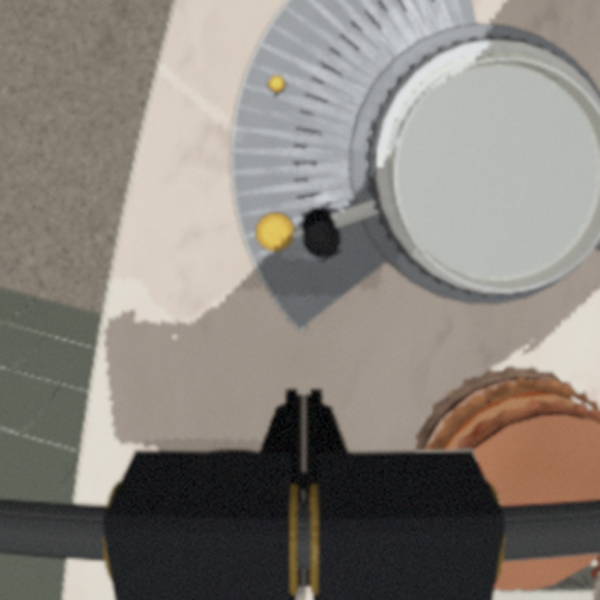

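The wrist view is sharp. The stud is at (275,231) and the lever bar runs from (375,209) to the pointer tip at (298,234), so its line passes a little beyond the stud centre (overshoot). I quantify it next.

```bash
cat > wl.py <<'E'
from h import *
import sys
A0=np.array([.4908,-.1386])
k=np.load('wc.npy',allow_pickle=True).item(); env.get_calibration=lambda c:k
im=cv2.imread(sys.argv[1])[:,:,::-1]; sc=280/600
f=lambda uv:np.array(uv,float)*sc+[140,60]
hsv=cv2.cvtColor(np.ascontiguousarray(im),cv2.COLOR_RGB2HSV).astype(int)
m=((hsv[...,1]>110)&(hsv[...,0]>12)&(hsv[...,0]<35)).astype(np.uint8); n,l,st,ce=cv2.connectedComponentsWithStats(m)
S=[]
for i in range(1,n):
    if 8<st[i,4]<400 and 230<ce[i][0]<300 and ce[i][1]<230: p=pt('wrist',ce[i],z=.030)[0]; S.append(p[:2]); print('brass',st[i,4],ce[i].round(1),p.round(4),np.hypot(*(p[:2]-A0)).round(4),np.degrees(np.arctan2(*(p[:2]-A0)[::-1])).round(2))
dk=(im.max(2)<45).astype(np.uint8); n,l,st,ce=cv2.connectedComponentsWithStats(dk)
for i in range(1,n):
    if 60<st[i,4]<700: 
        p=pt('wrist',ce[i],z=.058)[0]; print('dark',st[i],ce[i].round(1),p.round(4),np.hypot(*(p[:2]-A0)).round(4),np.degrees(np.arctan2(*(p[:2]-A0)[::-1])).round(2))
# stage circle centre by Hough
g=cv2.cvtColor(np.ascontiguousarray(im),cv2.COLOR_RGB2GRAY)
np.set_printoptions(linewidth=200)
print(g[148:176,272:322:1][::2])
E
python3 wl.py pics/w7.png
```

```text
brass 38 [268.8  98.8] [ 0.4808 -0.242   0.03  ] 0.1039 -95.53
brass 229 [267.9 167.7] [ 0.5445 -0.2264  0.03  ] 0.1029 -58.52
dark [282 158  16  22 265] [289.3 168.5] [ 0.536  -0.2082  0.058 ] 0.083 -56.99
dark [446 168  16  14 137] [453.  173.9] [ 0.4969 -0.0551  0.058 ] 0.0838 85.83
dark [479 237  13  15 101] [483.6 242.9] [0.5539 0.0142 0.058 ] 0.1653 67.55
[[186 184 185 186 185 184 183 180 180 176 174 172 172 169 167 170 170 170 172 173 175 171 170 169 170 173 173 174 174 173 171 158 140 139 137 129 112  99  90  75  63  59  58  77 108 137 149 150 148
  146]
 [160 161 160 157 157 158 154 150 149 146 142 135 129 122 124 131 146 166 186 194 195 189 186 183 185 185 186 184 180 179 178 170 150 126 112  98  94  91  90  89  81  71  63  66  89 127 147 152 149
  149]
 [156 156 156 155 157 153 140 127 124 130 147 159 162 165 175 188 197 201 205 206 206 200 196 192 190 184 179 175 172 170 164 158 143 114  93  93  91  93  88  96  93  90  79  67  83 117 139 147 146
  146]
 [164 166 168 169 170 169 173 174 172 175 173 174 176 175 180 185 188 187 184 175 157 148 154 165 170 170 174 175 179 176
[... 1434 characters left out ...]
1  92  91  92  95  93  92  92  92  89  83  84  90  89  93  90  90  87  88  73
   62]
 [180 169 137 116 115 126 129 125 111  78  44  29  31  35  34  35  34  34  36  33  30  29  28  25  30  34  59  84  91  96  92  94  92  93  91  92  91  90  92  86  83  86  89  92  93  90  88  85  73
   61]
 [141 122 106 101 102 106 111 110 101  75  44  31  30  32  33  34  34  34  31  35  33  35  28  29  29  35  53  81  90  92  94  92  94  93  92  93  90  93  93  90  88  84  82  86  88  92  88  89  86
   81]
 [110 104 101 102 108 109 108 108 103  86  58  26  26  31  31  35  28  34  27  33  34  31  30  25  30  47  70  87  92  92  93  92  92  94  91  94  94  91  94  94  90  88  86  83  85  87  89  88  88
   91]]
```

```bash
python3 - <<'E'
import sys; sys.argv=['','pics/w7.png']
from h import *
k=np.load('wc.npy',allow_pickle=True).item(); env.get_calibration=lambda c:k
im=cv2.imread('pics/w7.png'); g=cv2.cvtColor(im,cv2.COLOR_BGR2GRAY).astype(float)
pts=[]
for u in range(302,314):
    col=g[145:172,u]; # rising edge to falling edge around max gradient
    gr=np.gradient(col); i0=int(round(157.5-(u-310)*.315))-145
    a=np.argmax(gr[i0-6:i0+1])+i0-6; b=np.argmin(gr[i0:i0+8])+i0
    pts.append((u,145+(a+b)/2))
pts=np.array(pts); print(pts.tolist())
for z in(.028,.034,.040):
    P=pt('wrist',pts,z=z)[:,:2]; s=pt('wrist',[[267.9,167.7]],z=.030)[0,:2]
    for A in(np.array([.4908,-.1386]),np.array([.4898,-.1386]),np.array([.4908,-.1396])):
        an=lambda q:np.degrees(np.arctan2((q-A)[...,1],(q-A)[...,0])); print(z,A,'bar',an(P.mean(0)).round(2),'stud',an(s).round(2))
E
```

```text
[[302.0, 160.5], [303.0, 160.5], [304.0, 159.5], [305.0, 159.5], [306.0, 159.0], [307.0, 158.5], [308.0, 158.5], [309.0, 158.0], [310.0, 157.5], [311.0, 157.5], [312.0, 157.0], [313.0, 156.5]]
0.028 [ 0.4908 -0.1386] bar -56.29 stud -58.54
0.028 [ 0.4898 -0.1386] bar -55.55 stud -58.07
0.028 [ 0.4908 -0.1396] bar -55.78 stud -58.25
0.034 [ 0.4908 -0.1386] bar -57.05 stud -58.54
0.034 [ 0.4898 -0.1386] bar -56.31 stud -58.07
0.034 [ 0.4908 -0.1396] bar -56.56 stud -58.25
0.04 [ 0.4908 -0.1386] bar -57.8 stud -58.54
0.04 [ 0.4898 -0.1386] bar -57.06 stud -58.07
0.04 [ 0.4908 -0.1396] bar -57.32 stud -58.25
```

The overshoot is about 1.7° (2.5 mm at the knob). I nudge it back gently from this side, using the finger stand-off of 19.2 mm learned from the first push.

```bash
python3 -m pendant '[{"x":0.7,"y":-0.4,"z":3,"rx":0,"ry":0,"rz":0,"hand":1},{"x":0.7,"y":-0.4,"z":6,"rx":0,"ry":0,"rz":0,"hand":1},{"x":0.7,"y":-0.4,"z":9,"rx":0,"ry":0,"rz":0,"hand":1},{"x":0.7,"y":-0.4,"z":12,"rx":0,"ry":0,"rz":0,"hand":1},{"x":0.7,"y":-0.4,"z":12,"rx":0,"ry":0,"rz":0,"hand":1}]'
python3 - <<'E'
from h import *
o=env.get_obs();p=np.array(o['position'][:2]);R=np.array(o['tool_rot'])[:2,:2]
for a in(-56.3,-57,-58):
    t=np.radians(a);q=np.array([.4908,-.1386])+.084*np.array([np.cos(t),np.sin(t)])+.0192*R[:,1]-p; print(a,(q@R*100).round(2))
np.save('wc0.npy',env.get_calibration('wrist'),allow_pickle=True); grab('wrist','w8.png')
E
```

```text
time_s: 10.07
position: [0.5677, -0.1999, 0.0585]
tool_rot: [[-0.259, 0.966, -0.003], [0.966, 0.259, 0.002], [0.002, -0.002, -1.0]]
ft_force: [-0.1, 0.3, 0.2]
finger_gap: 0.005
-56.3 [-0.04 -1.23]
-57 [-0.07 -1.33]
-58 [-0.12 -1.47]
```

```bash
python3 -m pendant '[{"x":0,"y":-0.9,"z":0,"rx":0,"ry":0,"rz":0,"hand":1},{"x":0,"y":-1.2,"z":0,"rx":0,"ry":0,"rz":0,"hand":1},{"x":-0.1,"y":-1.45,"z":0,"rx":0,"ry":0,"rz":0,"hand":1},{"x":-0.1,"y":-1.45,"z":0,"rx":0,"ry":0,"rz":0,"hand":1},{"x":-0.1,"y":-1.45,"z":0,"rx":0,"ry":0,"rz":0,"hand":1}]'
python3 -m pendant '[{"x":0,"y":1,"z":0,"rx":0,"ry":0,"rz":0,"hand":1},{"x":0,"y":1.5,"z":-3,"rx":0,"ry":0,"rz":0,"hand":1},{"x":-0.7,"y":1.8,"z":-7,"rx":0,"ry":0,"rz":0,"hand":1},{"x":-0.7,"y":1.8,"z":-12,"rx":0,"ry":0,"rz":0,"hand":1},{"x":-0.7,"y":1.8,"z":-12,"rx":0,"ry":0,"rz":0,"hand":1}]'
python3 -m pendant '[{"x":0,"y":0,"z":0,"rx":0,"ry":0,"rz":0,"hand":1}]'
python3 - <<'E'
from h import *
np.save('wc.npy',env.get_calibration('wrist'),allow_pickle=True)
grab('wrist','w9.png')
cv2.imwrite('pics/v9.png',cv2.resize(cv2.imread('pics/w9.png')[60:340,140:420],(600,600),interpolation=cv2.INTER_CUBIC))
E
python3 wl.py pics/w9.png | grep -E 'brass|dark'
```

```text
time_s: 10.75
position: [0.555, -0.2058, 0.0597]
tool_rot: [[-0.258, 0.966, 0.0], [0.966, 0.258, 0.0], [-0.0, 0.0, -1.0]]
ft_force: [0.3, -0.5, -0.0]
finger_gap: 0.001
time_s: 11.38
position: [0.576, -0.2082, 0.1832]
tool_rot: [[-0.259, 0.966, 0.006], [0.966, 0.259, -0.003], [-0.004, 0.005, -1.0]]
ft_force: [-0.8, 0.7, -0.1]
finger_gap: 0.007
time_s: 11.5
position: [0.5742, -0.2075, 0.179]
tool_rot: [[-0.258, 0.966, -0.0], [0.966, 0.258, 0.0], [0.0, -0.0, -1.0]]
ft_force: [-0.6, -0.1, 0.3]
finger_gap: 0.003
brass 38 [269.3  97.8] [ 0.4806 -0.2423  0.03  ] 0.1042 -95.61
brass 228 [268.4 166.9] [ 0.5444 -0.2265  0.03  ] 0.1029 -58.64
dark [283 156  16  21 258] [289.6 166.6] [ 0.5351 -0.2089  0.058 ] 0.0831 -57.76
dark [447 168  15  14 133] [453.6 173.5] [ 0.4969 -0.0554  0.058 ] 0.0834 85.83
dark [479 236  13  16 100] [484.  242.8] [0.5539 0.0137 0.058 ] 0.1649 67.49
dark [399 291  57   7 101] [426.7 294.4] [ 0.6255 -0.0307  0.058 ] 0.1726 38.7
dark [142 294  39   6  68] [160.9 296.1] [ 0.6977 -0.3032  0.058 ] 0.2644 -38.51
```

View pics/v9.png

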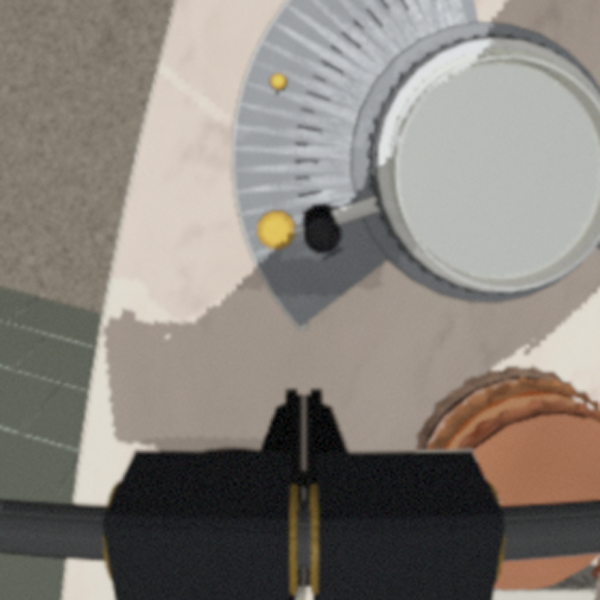

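The lever line now runs into the stud at (276,229), and the knob to stud angle difference dropped to about 1°, well inside 3.5°. Next is the lock.

```bash
python3 -m pendant '[{"x":4,"y":0.6,"z":-1,"rx":0,"ry":0,"rz":5,"hand":1},{"x":8.5,"y":0.2,"z":-1,"rx":0,"ry":0,"rz":10,"hand":1},{"x":13,"y":-0.5,"z":-1,"rx":0,"ry":0,"rz":15,"hand":1},{"x":17.5,"y":-1.2,"z":-1,"rx":0,"ry":0,"rz":20,"hand":1},{"x":21.2,"y":-1.8,"z":0,"rx":0,"ry":0,"rz":20,"hand":1}]'
python3 -m pendant '[{"x":0,"y":0,"z":3,"rx":0,"ry":0,"rz":0,"hand":1},{"x":0,"y":0,"z":6,"rx":0,"ry":0,"rz":0,"hand":1},{"x":0,"y":0,"z":6,"rx":0,"ry":0,"rz":0,"hand":1}]'
python3 - <<'E'
from h import *
o=env.get_obs();p=np.array(o['position'])[:2]-[.4908,-.1386]
u=np.array([.088,.996]);print('radial',p@u,'lateral',p@[.996,-.088],o['position'][2])
E
```

```text
time_s: 12.18
position: [0.5011, -0.0062, 0.1787]
tool_rot: [[0.089, 0.996, -0.001], [0.996, -0.089, 0.0], [0.0, -0.001, -1.0]]
ft_force: [-0.1, -0.1, -0.4]
finger_gap: 0.006
time_s: 12.55
position: [0.5007, -0.0074, 0.1173]
tool_rot: [[0.088, 0.996, -0.006], [0.996, -0.088, 0.001], [0.0, -0.006, -1.0]]
ft_force: [-0.0, -0.9, -1.0]
finger_gap: 0.008
radial 0.1315921340344362 lateral -0.0016706266016839975 0.11728671912377372
```

```bash
python3 -m pendant '[{"x":0,"y":0.2,"z":3,"rx":0,"ry":0,"rz":0,"hand":1},{"x":0,"y":0.2,"z":6,"rx":0,"ry":0,"rz":0,"hand":1},{"x":0,"y":0.2,"z":6,"rx":0,"ry":0,"rz":0,"hand":1}]' 40
python3 -m pendant '[{"x":-0.6,"y":0,"z":0,"rx":0,"ry":0,"rz":0,"hand":1},{"x":-1.2,"y":0,"z":0,"rx":0,"ry":0,"rz":0,"hand":1},{"x":-1.5,"y":0,"z":0,"rx":0,"ry":0,"rz":0,"hand":1},{"x":-1.8,"y":0,"z":0,"rx":0,"ry":0,"rz":0,"hand":1}]'
python3 -m pendant '[{"x":-0.2,"y":0,"z":0,"rx":0,"ry":0,"rz":0,"hand":1},{"x":-0.4,"y":0,"z":0,"rx":0,"ry":0,"rz":0,"hand":1},{"x":-0.5,"y":0,"z":0,"rx":0,"ry":0,"rz":0,"hand":1}]'
python3 - <<'E'
from h import *
o=env.get_obs();p=np.array(o['position'])[:2]-[.4908,-.1386]
u=np.array([.088,.996]);print('radial',p@u,'lateral',p@[.996,-.088],o['position'][2])
im,d=grab('scene','sc10.png');a=cv2.imread('pics/sc10.png')[130:260,170:340]
cv2.imwrite('pics/v10.png',cv2.resize(a,(680,520)))
E
```

```text
time_s: 12.92
position: [0.5034, -0.0078, 0.0588]
tool_rot: [[0.088, 0.996, -0.003], [0.996, -0.088, 0.001], [0.0, -0.003, -1.0]]
ft_force: [0.1, 0.8, -0.2]
finger_gap: 0.004
time_s: 13.42
position: [0.5025, -0.0261, 0.06]
tool_rot: [[0.088, 0.996, 0.001], [0.996, -0.088, -0.0], [0.0, 0.001, -1.0]]
ft_force: [-0.0, -0.4, -0.2]
finger_gap: 0.005
time_s: 13.8
position: [0.502, -0.0307, 0.0596]
tool_rot: [[0.088, 0.996, 0.0], [0.996, -0.088, 0.0], [0.0, 0.0, -1.0]]
ft_force: [-0.3, 1.0, 1.0]
finger_gap: 0.005
radial 0.10840547015680752 lateral 0.0016622043287952831 0.05963652152683918
```

View pics/v10.png

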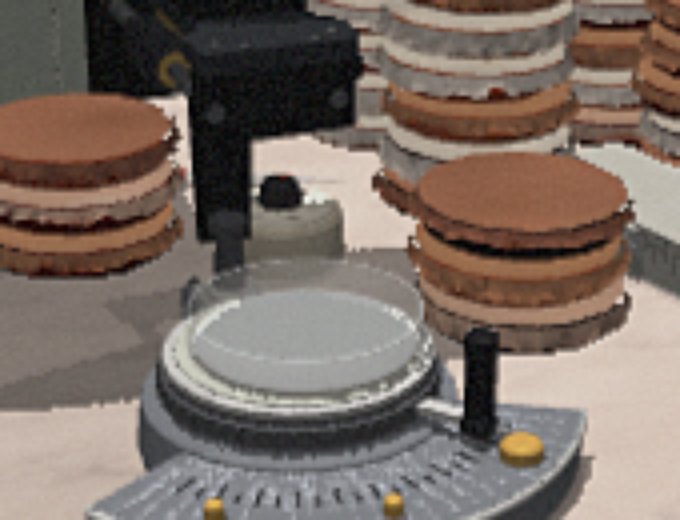

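The finger stands behind the lock knob at (229,240), and the lever is still at the large stud. I continue in small steps, watching the force.

```bash
python3 -m pendant '[{"x":-0.1,"y":0,"z":0,"rx":0,"ry":0,"rz":0,"hand":1},{"x":-0.2,"y":0,"z":0,"rx":0,"ry":0,"rz":0,"hand":1},{"x":-0.3,"y":0,"z":0,"rx":0,"ry":0,"rz":0,"hand":1}]'
python3 -m pendant '[{"x":-0.1,"y":0,"z":0,"rx":0,"ry":0,"rz":0,"hand":1}]'
python3 -m pendant '[{"x":-0.1,"y":0,"z":0,"rx":0,"ry":0,"rz":0,"hand":1}]'
```

```text
time_s: 14.22
position: [0.5017, -0.0338, 0.0596]
tool_rot: [[0.088, 0.996, 0.0], [0.996, -0.088, 0.0], [0.0, 0.0, -1.0]]
ft_force: [-0.3, 0.6, 1.0]
finger_gap: 0.002
time_s: 14.35
position: [0.5016, -0.0348, 0.0596]
tool_rot: [[0.088, 0.996, 0.0], [0.996, -0.088, 0.0], [0.0, 0.0, -1.0]]
ft_force: [1.3, 1.0, 0.1]
finger_gap: 0.004
time_s: 14.48
position: [0.5016, -0.0358, 0.0596]
tool_rot: [[0.088, 0.996, 0.0], [0.996, -0.088, 0.0], [0.0, 0.0, -1.0]]
ft_force: [0.2, 1.9, 0.8]
finger_gap: 0.005
```

```bash
python3 -m pendant '[{"x":-0.1,"y":0,"z":0,"rx":0,"ry":0,"rz":0,"hand":1}]' | grep -E 'pos|ft'
python3 -m pendant '[{"x":-0.1,"y":0,"z":0,"rx":0,"ry":0,"rz":0,"hand":1}]'| grep -E 'pos|ft'
```

```text
position: [0.5015, -0.0368, 0.0596]
ft_force: [1.6, 1.7, 1.0]
position: [0.5014, -0.0378, 0.0596]
ft_force: [0.1, 1.6, 0.4]
```

```bash
for i in 1; do python3 -m pendant '[{"x":-0.05,"y":0,"z":0,"rx":0,"ry":0,"rz":0,"hand":1}]' | grep -E 'pos|ft'; done
python3 -m pendant '[{"x":-0.05,"y":0,"z":0,"rx":0,"ry":0,"rz":0,"hand":1}]'| grep -E 'pos|ft'
python3 - <<'E'
from h import *
im,d=grab('scene','sc11.png');a=cv2.imread('pics/sc10.png')[180:215,200:260];b=cv2.imread('pics/sc11.png')[180:215,200:260];c=cv2.imread('pics/scene1.png')[170:215,200:260]
im,d=grab('top','top11.png')
cv2.imwrite('pics/v11.png',np.vstack([cv2.resize(np.hstack([c[10:],a,b]),(780,200)),cv2.resize(cv2.imread('pics/top11.png')[190:290,235:385],(600,400))[:, :].copy() if 0 else cv2.copyMakeBorder(cv2.resize(cv2.imread('pics/top11.png')[190:290,235:385],(600,390)),0,0,0,180,cv2.BORDER_CONSTANT)]))
E
```

```text
position: [0.5014, -0.0383, 0.0596]
ft_force: [1.2, 1.4, 0.6]
position: [0.5013, -0.0388, 0.0596]
ft_force: [0.2, 1.5, 0.8]
```

```bash
python3 -m pendant '[{"x":-0.05,"y":0,"z":0,"rx":0,"ry":0,"rz":0,"hand":1},{"x":-0.1,"y":0,"z":0,"rx":0,"ry":0,"rz":0,"hand":1}]' | grep -E 'pos|ft'
python3 -m pendant '[{"x":-0.05,"y":0,"z":0,"rx":0,"ry":0,"rz":0,"hand":1}]'| grep -E 'pos|ft'
python3 - <<'E'
from h import *
np.set_printoptions(linewidth=250)
for n in('scene1','sc10','sc11'):
    g=cv2.cvtColor(cv2.imread(f'pics/{n}.png'),cv2.COLOR_BGR2GRAY); print(n); print(g[180:206:2,214:244])
E
```

```text
position: [0.5012, -0.0397, 0.0596]
ft_force: [1.0, 0.4, 0.9]
position: [0.5011, -0.0403, 0.0596]
ft_force: [0.9, 1.7, 0.5]
scene1
[[201 191 195 195 190 193 191 194 194 193 197 196 198 189 213 206 180 164 182 203 121   0   9  13  36  32  26  27  34  15]
 [204 198 193 190 190 193 193 201 195 185 123 109  80 101 138 172 214 210 221 217 225 223 109 115 107  86 116 116 116 133]
 [ 70 187 197 193 192 194 195 145  58  82  88  85  85  83  82  71  75 135 204 187 193 208 214 216 219 217 218 200 169 156]
 [ 59  98 208 192 193 194 193 159   8  30  35  39  40  37  28  25  47 137 206 194 191 172 183 196 196 203 198 199 196 174]
 [ 35  96 204 193 191 188 196 197 132  15  30  35  35  30  31  30  78 164 159 143 152 158 158 159 161 158 159 156 153 152]
 [209 201 190 188 190 190 190 194 200  11  35  39  33  32  32  36  54 110 100 100  99  99  95  96  92  92  91  90  92  94]
 [191 188 190 189 188 190 193 194 199  22  30  42  37  46  40  41  63 108  97  94  96  99  97  97  94  84  95  96  86  91]
 [190 186 191 185 189 188 186 192 194  29  37  46  43  32  32  33  50  91  92  93  93  96  98  99 103 100 10
[... 3140 characters left out ...]
115  88  23  41  32  48  41  39  36  62  85  87  92  96 100 105 104 102  97  99 111]
 [117 118 122 120 121 119 124 118 121 125 101  24  38  36  56  68  56  83 109 143 121  99 104 111 111 112 111 115 115 120]
 [122 125 125 122 117 122 124 121 117 133 139  71 105  97  72  79  85  78  86 110 108 105 108 111 113 116 111 117 116 110]
 [125 128 114  48  50  64 124 123 139  95 106  67  74  79  85  81  83  80  92 124 124 125 121 124 119 126 120 125 128 121]
 [119  77  63  62  94 135 120  85  90 110  98  73  71  75  74  80  80  72  83 124 116 128 134 131 135 136 141 143 150 154]
 [100  67  43  97 117  90 108 109  96  97 119 102  98 112 124 129 118 148 166 166 169 164 163 162 155 165 163 162 162 161]]
```

```bash
cat > lk.py <<'E'
from h import *
k=env.get_calibration('scene')
def proj(P):
    q=(np.asarray(P)-k['eye'])@np.array(k['rotation']); return q[...,:2]/q[...,2:]*[k['fx'],k['fy']]+[k['cx'],k['cy']]
for r in(.096,.091,.082): print(r,proj([.4908+.088*r,-.1386+.996*r,.045]).round(2))
import glob,sys
# shift of lower knob shaft (rows 192-199) against first picture, by left/right edges and template match
T=cv2.imread('pics/sc10.png',0)[193:203,220:234]
for n in sys.argv[1:]:
    g=cv2.imread(f'pics/{n}.png',0)[186:212,212:250]
    m=cv2.matchTemplate(g,T,cv2.TM_CCOEFF_NORMED); _,s,_,l=cv2.minMaxLoc(m); print(n,'shift px',l[0]-8,l[1]-7,round(s,2))
    big=lambda a:cv2.resize(a,None,fx=8,fy=8,interpolation=cv2.INTER_CUBIC)
    m=cv2.matchTemplate(big(g),big(T),cv2.TM_CCOEFF_NORMED); _,s,_,l=cv2.minMaxLoc(m); print(n,'shift px',l[0]/8-8,l[1]/8-7,round(s,2))
E
python3 -c "
from h import *
grab('scene','sc12.png')"
python3 lk.py sc10 sc11 sc12
```

```text
0.096 [226.12 194.12]
0.091 [226.96 195.18]
0.082 [228.48 197.12]
sc10 shift px 0 0 1.0
sc10 shift px 0.0 0.0 1.0
sc11 shift px 1 0 0.83
sc11 shift px 1.375 -0.375 0.87
sc12 shift px 1 0 0.82
sc12 shift px 1.5 -0.25 0.87
```

```bash
python3 -m pendant '[{"x":-0.05,"y":0,"z":0,"rx":0,"ry":0,"rz":0,"hand":1},{"x":-0.1,"y":0,"z":0,"rx":0,"ry":0,"rz":0,"hand":1}]' | grep -E 'pos|ft'
python3 -m pendant '[{"x":-0.05,"y":0,"z":0,"rx":0,"ry":0,"rz":0,"hand":1},{"x":-0.1,"y":0,"z":0,"rx":0,"ry":0,"rz":0,"hand":1}]'| grep -E 'pos|ft'
python3 -m pendant '[{"x":-0.05,"y":0,"z":0,"rx":0,"ry":0,"rz":0,"hand":1}]'| grep -E 'pos|ft'
```

```text
position: [0.5011, -0.0412, 0.0596]
ft_force: [1.1, 1.0, 1.3]
position: [0.501, -0.0423, 0.0596]
ft_force: [1.2, 1.7, 1.5]
position: [0.501, -0.0426, 0.0597]
ft_force: [1.5, 5.8, 2.1]
```

```bash
python3 -m pendant '[{"x":-0.05,"y":0,"z":0,"rx":0,"ry":0,"rz":0,"hand":1}]'| grep -E 'pos|ft'
python3 -c "
from h import *
grab('scene','sc13.png')"
python3 lk.py sc13
```

```text
position: [0.5009, -0.0428, 0.0597]
ft_force: [2.7, 10.0, 1.1]
0.096 [226.12 194.12]
0.091 [226.96 195.18]
0.082 [228.48 197.12]
sc13 shift px 2 0 0.8
sc13 shift px 1.75 -0.25 0.83
```

The force rose from 2 to 10 N over 0.5 mm, so this is the rigid stop. The travel agrees with about 14 mm. I back off, rise, and check numerically.

```bash
python3 -m pendant '[{"x":0.05,"y":0,"z":0,"rx":0,"ry":0,"rz":0,"hand":1},{"x":1,"y":0,"z":0,"rx":0,"ry":0,"rz":0,"hand":1},{"x":2.5,"y":0,"z":0,"rx":0,"ry":0,"rz":0,"hand":1},{"x":2.5,"y":0,"z":-4,"rx":0,"ry":0,"rz":0,"hand":1},{"x":2.5,"y":-1,"z":-9,"rx":0,"ry":0,"rz":0,"hand":1}]'
python3 -m pendant '[{"x":4,"y":-3,"z":-4,"rx":0,"ry":0,"rz":0,"hand":1},{"x":8,"y":-5,"z":-8,"rx":0,"ry":0,"rz":0,"hand":1},{"x":12,"y":-5,"z":-10,"rx":0,"ry":0,"rz":0,"hand":1},{"x":17,"y":-5,"z":-10,"rx":0,"ry":0,"rz":0,"hand":1},{"x":17,"y":-5,"z":-10,"rx":0,"ry":0,"rz":0,"hand":1}]'
python3 - <<'E'
from h import *
for c in('scene','top'): grab(c,c+'14.png')
i=cv2.imread('pics/top14.png'); j=cv2.imread('pics/top2.png')
E
cp pics/scene14.png pics/sc14.png; python3 lk.py sc14; python3 chk.py 14; sed 's/top2/top14/; s/(dl,254,240,6)/(dl,258,241,6)/' fit.py > fit14.py; sed -i "s/c=cen(dk,352,260,6)/c=cen(dk,346,219,4)/" fit14.py; python3 fit14.py
python3 - <<'E'
from h import *
for t in(5,14):
  pass
for n in('dish_open','bench_timer','enamel_mug','lock_knob'):
    for c in('top','scene'):
        env.grab_frame(c); o=env.outline_of(n,c); print(n,c,[(round(x['confidence'],2),np.round(x['position'])) for x in o[:1]])
a=cv2.imread('pics/top14.png',0).astype(int)
print(a[240,244:276],cv2.imread('pics/top2.png',0)[240,244:276])
E
```

```text
time_s: 16.92
position: [0.4929, -0.0164, 0.1499]
tool_rot: [[0.087, 0.996, -0.002], [0.996, -0.087, 0.0], [0.0, -0.002, -1.0]]
ft_force: [0.4, -0.3, 0.3]
finger_gap: 0.0
time_s: 17.55
position: [0.4577, 0.1593, 0.2498]
tool_rot: [[0.084, 0.996, 0.0], [0.996, -0.084, 0.0], [0.0, 0.0, -1.0]]
ft_force: [0.6, 0.5, -0.7]
finger_gap: 0.006
0.096 [226.12 194.12]
0.091 [226.96 195.18]
0.082 [228.48 197.12]
sc14 shift px 2 -1 0.85
sc14 shift px 2.0 -0.875 0.85
[342 215   9  10  65]
top stud [354.1 216.1] (np.float64(-57.91), np.float64(103.6)) knob [346. 219.] (np.float64(-56.64), np.float64(82.2))
[285 211  13  32 236]
scene stud [299.8 241.9] (np.float64(-58.51), np.float64(105.7)) knob [289.6 225.9] (np.float64(-61.88), np.float64(89.7))
big [354.1 216.1] [ 0.5458 -0.2264  0.032 ]
sa [363.5 250.8] [ 0.4817 -0.2426  0.032 ]
sb [349.7 283.9] [ 0.4213 -0.2164  0.032 ]
knob [345.7 219.3] [ 0.5354 -0.2068  0.074 ]
lock [261.4 240.3] [ 0.4987 -0.0567  0.067 ]
axis [ 0.4864 -0.1419] res mm [-0.8 -3.2 -5.1 -2.7 -9.9]
big -54.858260686319326 knob -52.8970437565208 lock 81.80358636496655
dish_open top [(0.95, array([306., 245.]))]
dish_open scene [(0.75, array([248., 213.]))]
bench_timer top []
bench_timer scene [(0.63, array([239., 184.]))]
enamel_mug top [(0.71, array([348., 130.]))]
enamel_mug scene [(0.64, array([378., 215.]))]
lock_knob top [(0.77, array([266., 245.]))]
lock_knob scene []
[214 190 165 154 152 153 153 154 153 153 153 152 146 132 116 111 112 113
 114 114 115 114 119 142 179 211 219 218 208 198 194 183] [201 178 153 143 138 126 111 104 105 106 107 108 107 107 108 133 176 205
 212 210 201 192 184 168 140 126 134 140 142 142 142 137]
```

```bash
python3 -c "
from rig import env
print(env.get_obs()['joint_velocities']); env.job_done()"
```

```text
[ 0.07861637  0.05175294  0.09568691  0.01523884 -0.04767542  0.05061641]
the job is handed in; nothing more can be done
```

I set the iris lever on the large stud, pushed the lock slide in to its stop, and handed the job in at about 18 s, with the arm clear and still.

- **Lever:** I pushed the knob round with the closed fingertips and overshot by about 1.7°. I nudged it back from the other side before touching the lock. In the last wrist picture it was about 1° off the stud, and after the lock push the top camera gave about 1.3°. The limit is 3.5°.
- **Lock:** I pushed in small steps until the force rose from about 2 N to 10 N at the stop. The top picture shows the knob moved 8 px, about 14 mm, which is the full travel. The scene camera gave about 12 mm since a reference picture taken when roughly 2 mm had already been pushed.
- **Other objects:** The dish showed at the same place within a pixel or so. So did the timer and the mug, within about 4 px, which I put down to where the detector centred them. I saw no forces apart from the pushes.

**Checks that failed or disagreed:**
- The scene camera's knob fit read −61.9° at a radius of 90 mm instead of 84 mm. I set it aside as a height error.
- A repeat of the axis fit on the last top picture was spoiled because it still assumed the drawn-out lock radius, so I did not use it.
- The detector missed the timer in the last top view and the lock knob in the last scene view.
- The last picture I asked to view was refused because the viewing limit was reached, so the final checks of the lock and lever are by numbers only.

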